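# Lift the retaining ring out of a filter holder

## Task

Open the filter holder for a screen change. With the hook pick from the rack, and without touching the ring with the fingers, lift one end of the split retaining ring past its holding stud so that it stays up (a hidden support pin blocks the way in under one of the two ends: feel which end lets the toe in); hang the pick back upright in its rack; then take the ring out with the fingers and lay it gently, flat, in the tray. Leave the other things where they stand.

Things in the scene. Friction and masses are not known exactly. Their poses are not given: they have to be found in the camera images.
- holder: Round steel filter holder fixed to the bench: flange 144 mm across, 8 mm thick; housing 124 mm across, rim top 50 mm above the bench. Hose stubs at +y and -y, 22 mm up, reach 92 mm from the axis. Origin: centre of the underside; z up. Its pick opening faces -x (roughly towards the robot); +y is left. Two like dome studs on its rim, 64 degrees either side of -x, hold the ring down.
- mouth (a point): Centre of the bore at rim height, 50 mm above the bench. Bore 93 mm across, open upward, free inside the ring; its floor is a flat rigid screen 35.5 mm above the bench. The ring lies on a ledge 42 mm above the bench, its top level with the rim. Within 42 degrees either side of the holder's -x the ledge is cut away: 6.5 mm free height between screen and the underside of both ring ends.
- stud_left (a point): Centre of the dome of the stud on the rim 64 degrees to the +y side of the holder's -x: a steel ball 12 mm across that reaches over the ring and holds it down. It yields outward on a spring when the ring end on its side is lifted (about 5 to 15 N at the end); lift the end about 16 mm; the stud then springs back under the ring and keeps that end 8 to 18 mm up. The other end may come up too or stay down.
- stud_right (a point): The same on the -y side. Under ONE of the two ring ends, hidden below the wire, a rigid support pin 8 mm thick stands on the screen 24 degrees from the holder's -x; it stops the toe before it gets under the wire there. Under the other end the space is free. Which end has the pin changes each time: feel for it. With the toe under the wire, the shank can come up against the wire.
- ring: Split retaining ring of round dark steel wire 8 mm thick, 92 mm across outside, 76 mm inside, about 90 g, rigid. Origin: centre of the ring, half-way up the wire, 46 mm above the bench when seated; z is the ring's axis, up. The gap, 11 mm wide, points to -x, one end on each side of it.
- end_left (a point): Point on the ring's wire centre line near its end on the +y side of the gap, 20 degrees (15 mm) from the middle of the gap, 42 mm from the ring's centre. 46 mm above the bench when seated.
- end_right (a point): The same near the end on the -y side of the gap.
- pick: Hook pick, 150 mm long, 80 g, hanging upright in the rack, tip down. Origin: centre of its square handle, 22 x 22 x 74 mm (sides along x and y; pinch across either pair); z up along the handle. A shank 6 mm thick on the handle's axis goes down to 113 mm below the origin; there a flat toe points to -x, reaching 10 mm from the axis (7 mm beyond the shank), 7 mm wide, 4 mm thick.
- toe (a point): Middle of the top face of the pick's toe, 7 mm from the shank's axis and 109 mm below the pick's origin: the place that goes under the ring.
- rack: Fixed aluminium rack for the pick: foot 100 x 80 x 8 mm, post 12 mm thick at +x, level shelf 95 mm above the bench with a slot 14 mm wide along x, open to -x, ending 22 mm beyond the hanging point. Origin: on the bench below the hanging point. The handle's underside rests on the shelf, toe to -x; with the toe along the slot the pick lifts straight up and out and lowers straight back.
- hang (a point): Hanging point of the pick: in the slot, on the shelf's top face, 95 mm above the bench; axes as the rack's. The hanging pick's origin is 37 mm above it.
- tray: Fixed stamped steel tray, empty, 203 mm long (its own y) and 123 mm wide (its own x), rim 18 mm high; flat floor 2 mm above the bench, 186 x 106 mm inside. Origin: centre of the underside. The long side points roughly away from the robot.
- stain_at (a point): Bystander: brown dropper bottle, 37 mm across, 88 mm high; point on its axis 10 mm above the bench.
- cup_at (a point): Bystander: specimen cup with a screw lid, 59 mm across, 72 mm high; point on its axis 10 mm above the bench.
- dish_at (a point): Bystander: closed petri dish, 59 mm across, 15 mm high; point on its axis 10 mm above the bench.

How it is judged:
On the way, in this order (a step that is already met when the one before it is completed fails the run):
1. one end of the ring is lifted at least 7 mm by the pick, the fingers not touching the ring (z of any of end_left, end_right in the frame of holder above 0.053 m and contact force between pick and ring above 0.1 N and contact force between the fingers and ring below 0.05 N), for 0.1 s.
2. that end stays up by itself, the pick hangs upright in its rack, let go, and the ring is still in the holder (horizontal distance between pick and hang below 0.01 m and angle between pick's own z axis and vertical below 0.1 rad and z of pick in the frame of hang between 0.033 and 0.041 m and z of any of end_left, end_right in the frame of holder above 0.0515 m and contact force between the fingers and pick below 0.05 N and contact force between the fingers and ring below 0.05 N and horizontal distance between ring and holder below 0.02 m), for 0.2 s.
3. the fingers hold the ring clear above the holder or the tray (contact force between the fingers and ring above 0.3 N and height (world z) of ring above 0.075 m and contact force between ring and holder below 0.05 N), for 0.2 s.
At the end, for the whole second after the job is handed in: The ring lies flat (within 0.1 rad) and still on the tray's floor, wholly inside the tray; the pick hangs upright and still in its rack, its handle resting on the shelf within 10 mm of the hanging point; no bystander has been moved (angle between each of ring, pick's own z axis and vertical below 0.1 rad and height (world z) of ring below 0.011 m and x of ring in the frame of tray between -0.012 and 0.012 m and y of ring in the frame of tray between -0.055 and 0.055 m and linear speed of each of ring, pick below 0.02 m/s and horizontal distance between pick and hang below 0.01 m and z of pick in the frame of hang between 0.033 and 0.041 m); the robot touches nothing.
It fails at once if a bystander is moved by more than 20 mm (distance of any of stain_at, cup_at, dish_at from where it was at the start of the episode above 0.02 m).
It fails at once if the ring is dropped or flung (faster than 1 m/s) (linear speed of ring above 1 m/s).
It also fails if it takes over 70 s, if anything falls off the work surface, if the arm or the gripper's body presses on something with over 40 N, if the wrist force passes 120 N, or if a joint passes its speed limit or range.

## Robot

A 6-joint arm with a two-finger parallel gripper is mounted at the origin on a cart in front of the work surface, level with it; the furniture and walls round the work are solid. World frame = base frame: x ahead of the robot, y to its left, z up, the work surface at z = 0. Lengths are in m, angles in rad, forces in N, time in s.
With the tool pointing down it reaches from about 0.275 to 0.725 m from the base axis. Payload 15.9 kg.
Tool frame: the origin (TCP) lies between the finger pads; the fingertips stand 17 mm ahead of it and the grasp point (between the pads) lies 2 mm behind it; z points along the fingers, x is the direction in which the jaws open and shut, and the axes are right-handed (so a half turn about z gives the same grasp; the last joint's range is limited). The gripper opens to 85 mm and grips with 20 to 120 N. Pads are 22 mm wide; open, the fingers measure 114 mm over their backs; the gripper's body (76 mm by 85 mm) begins 54 mm behind the grasp point. The pads swing forward as they close: fully open they stand 13 mm farther back than shut.
Start: joints at [-1.118, 0.213, -0.034, 1.323, 0, 1.571], TCP at [0.219, -0.45, 0.248] pointing down, gripper open.
Joint ranges: [-2.98, 2.98], [-0.74, 1.72], [-1.14, 1.35], [-2.1, 2.04], [-1.57, 1.44], [-3.14, 3.14]. Speed limits (rad/s): [1.89, 1.89, 2.39, 2.57, 3.14, 3.14].

## Interface

Orientations are given as [roll, pitch, yaw] about the fixed x, y, z axes, in that order (R = Rz(yaw) Ry(pitch) Rx(roll)).
In Python, from workcell import r gives the robot as it stands.
- The arm moves only by the tool drive_tool, never from a script. Its argument "moves" is a list of rows, each a list of 3 entries, a list of its own where there are three numbers: the turn, a rotation vector about the world's x, y, z in degrees, then the shift along the world's x, y, z in mm, then the opening, from 0 (shut) to 1 (fully open). A call has 1 to 10 rows; each row shifts and turns the commanded pose from where the row before left it; what a row does not reach is not made up. A row lasts 1/8 s, in which the tool goes at most 62.5 mm and 10.7 degrees, less where a joint would pass 70% of its speed; a pose out of reach is approached as far as the arm can. A call with a gripper value outside its range is refused whole. The fingers move at their own pace and stop on an object; the grip force is fixed at half the most. Time passes only in rows, so rows that do not move let the fingers close. It gives the time, the measured TCP pose, the force and the opening at its end, in the units of the state.
- r.get_state(): the state, without advancing time (a new reading comes with each control period).
- r.camera(name): name is "side" or "top"; returns a dict with "image" (480x640x3 uint8, red, green, blue), "fx", "fy", "cx", "cy" (pixels), "position" and "attitude" of the camera in the world. Camera axes: x right, y up, looking along -z (the intrinsics and any distortion apply to the point x, -y, -z); pixel columns grow to the right and rows downward; lengths in m; the calibration is good to about 2 mm. A picture is of the moment at which its call begins. There is no depth.
- r.job_done(): hands the job in, once; it reports no verdict.
The state is a dict: "clock": time; "joints": joint angles; "dq": joint speeds; "joint_torque": joint torques, N m; "tool_pos": TCP position; "ee_rot": TCP orientation; "contact_force": force on the tool from outside, world axes, zero at the start; "moment": the same for the moment, N m; "gripper_width": finger opening in m.
Only numpy, scipy, OpenCV 4.12 (cv2) and the standard library are available. Lean on these libraries where they do the work, as an engineer would, in place of code of your own. Each camera call takes 0.05 s, during which the arm holds its last target.

## Working session

There is one attempt and no reset: what is moved stays moved. The work goes in short steps, Python scripts to look and compute and a tool call to move; the robot and the scene stay as the last step left them, time stands still between calls to the robot, and variables do not carry over. Pictures are saved under pics/ and viewed, and the job is handed in when it is done.

Besides the shell and the picture viewer there is one more tool, called by a JSON object that holds its "method" and its "body", one argument or row to a line. drive_tool: Moves the arm, as the interface text tells. Its arguments: {"type":"object","properties":{"moves":{"type":"array"}},"required":["moves"]}

```bash
ls; mkdir -p pics; python3 - <<'E'
from workcell import r
import cv2,json
s=r.get_state()
print({k:(v if not hasattr(v,'tolist') else v.tolist()) for k,v in s.items()})
for n in("side","top"):
    c=r.camera(n); cv2.imwrite(f"pics/{n}0.png",c["image"][:,:,::-1])
    print(n,{k:v for k,v in c.items() if k!="image"})
E
```

```text
pics
{'clock': 0.0, 'joints': [-1.1180079574376647, 0.2133723713588035, -0.03502913433185744, 1.3234699394318277, 1.7844752231640378e-05, 1.5708222191108197], 'dq': [-0.00046671611990030165, 1.4285598166786505e-05, 0.001123523153628212, -2.3228057013617272e-05, -0.0005273244963863581, 0.00033019059505196013], 'joint_torque': [-0.0037230554153211415, -68.61652135848999, 48.71171951293945, 0.017553180805407465, -0.00017519517314212862, 2.544343146837491e-05], 'tool_pos': [0.21861297780936245, -0.44934763512418285, 0.2478199245063202], 'ee_rot': [-3.1415748366748817, 0.001075118789273688, -1.1180338497685476], 'contact_force': [-0.4385580712411245, -0.6511350382653502, -0.8078530292667523], 'moment': [0.04405128710064332, 0.005097710984551342, 0.01902718959293632], 'gripper_width': 0.08512632842257876}
side {'fx': 612.2758651093695, 'fy': 612.2758651093695, 'cx': 321.3599789266309, 'cy': 245.56149367754634, 'position': array([0.41671022, 1.21040187, 0.57926132]), 'attitude': array([ 1.17894473, -0.00448828, -3.06665057])}
top {'fx': 579.560112065635, 'fy': 579.560112065635, 'cx': 315.115014732215, 'cy': 238.158607164312, 'position': array([0.43639182, 0.02397569, 1.10990142]), 'attitude': array([ 0.07261825,  0.0030859 , -1.56875505])}
```

View pics/side0.png

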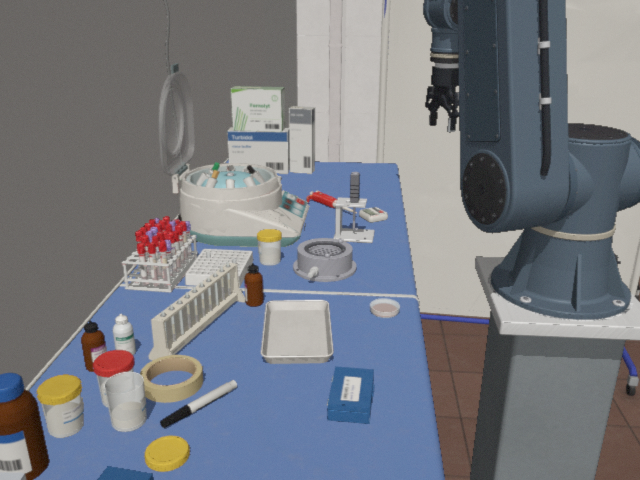

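View pics/top0.png

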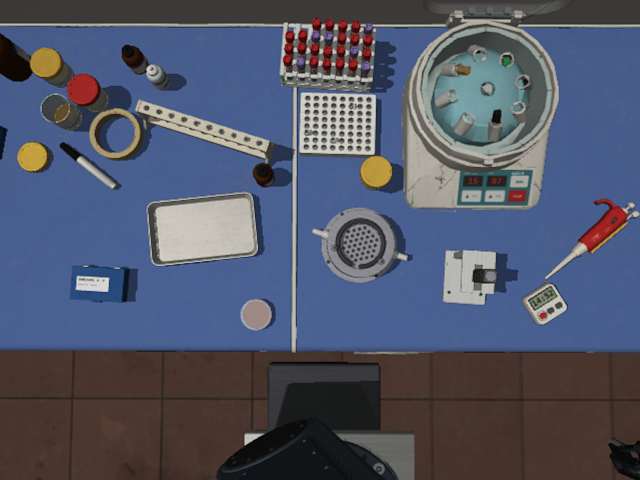

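The overview shows the holder at top (360,243) and side (325,258), the rack and pick at top (475,275) and side (354,205), and the tray at top (203,228). Next I'll zoom in.

```bash
cat > h.py <<'E'
import numpy as np,cv2
from scipy.spatial.transform import Rotation as R
K={"side":(612.2758651093695,321.3599789266309,245.56149367754634,[0.41671022,1.21040187,0.57926132],[1.17894473,-0.00448828,-3.06665057]),
"top":(579.560112065635,315.115014732215,238.158607164312,[0.43639182,0.02397569,1.10990142],[0.07261825,0.0030859,-1.56875505])}
def ray(n,u,v):
    f,cx,cy,p,a=K[n]; d=R.from_euler('xyz',a).as_matrix()@np.array([(u-cx)/f,-(v-cy)/f,-1.]); return np.array(p),d/np.linalg.norm(d)
def onz(n,u,v,z):
    p,d=ray(n,u,v); return p+d*(z-p[2])/d[2]
def proj(n,P):
    f,cx,cy,p,a=K[n]; q=R.from_euler('xyz',a).as_matrix().T@(np.array(P)-p); return np.array([cx+f*q[0]/-q[2],cy-f*q[1]/-q[2]])
def tri(a,b):
    p,d=ray("top",*a);q,e=ray("side",*b)
    A=np.stack([d,-e],1); t=np.linalg.lstsq(A,q-p,rcond=None)[0]
    x=p+d*t[0];y=q+e*t[1]; return (x+y)/2,np.linalg.norm(x-y)
def crop(img,x0,y0,w,h,s,fn):
    cv2.imwrite(fn,cv2.resize(img[y0:y0+h,x0:x0+w],None,fx=s,fy=s,interpolation=cv2.INTER_CUBIC))
E
python3 - <<'E'
from h import *
t=cv2.imread("pics/top0.png");s=cv2.imread("pics/side0.png")
crop(t,310,195,100,95,6,"pics/t_hold.png");crop(t,430,230,100,90,6,"pics/t_rack.png")
crop(s,285,165,110,120,5,"pics/s_hr.png")
E
```

```text
(no output)
```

View pics/t_hold.png

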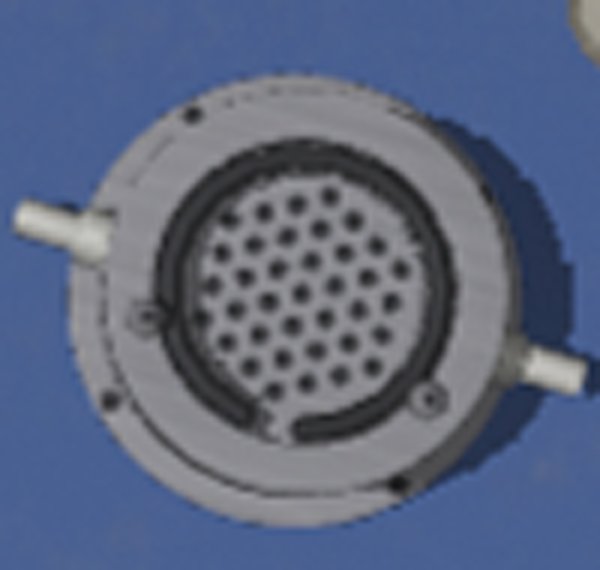

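View pics/t_rack.png

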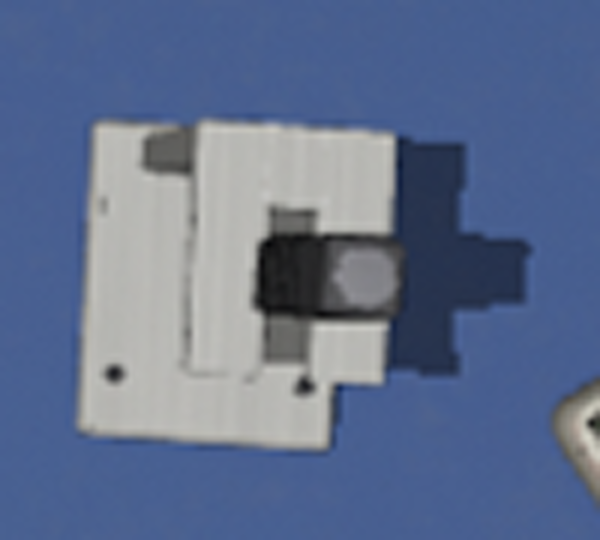

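View pics/s_hr.png

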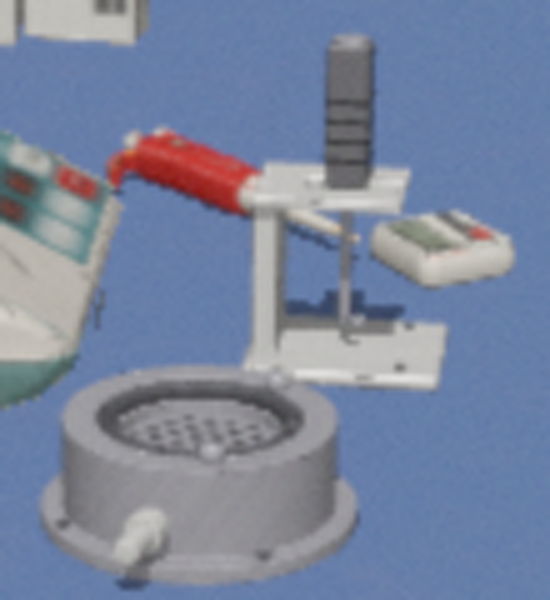

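```bash
cat >> h.py <<'E'
def un(U,V,x0,y0,s): return ((U+.5)/s-.5+x0,(V+.5)/s-.5+y0)
TH=lambda U,V:un(U,V,310,195,6)
TR=lambda U,V:un(U,V,430,230,6)
SH=lambda U,V:un(U,V,285,165,5)
E
python3 - <<'E'
from h import *
np.set_printoptions(precision=4,suppress=True)
t=cv2.imread("pics/top0.png")
print("studL",tri(TH(148,317),SH(210,452)),"studR",tri(TH(427,400),SH(278,378)))
for z in(.05,.053,.056): print(z,onz("top",*TH(148,317),z),onz("top",*TH(427,400),z))
# ring dark mask
g=cv2.cvtColor(t,cv2.COLOR_BGR2GRAY); hsv=cv2.cvtColor(t,cv2.COLOR_BGR2HSV)
m=((g<75)&(hsv[...,1]<80)).astype(np.uint8)
sub=np.zeros_like(m); sub[212:275,330:390]=m[212:275,330:390]
n,l,st,c=cv2.connectedComponentsWithStats(sub); i=1+np.argmax(st[1:,4]); print(st[i],c[i])
ys,xs=np.nonzero(l==i); P=np.array([onz("top",x,y,.048) for x,y in zip(xs,ys)])[:,:2]
A=np.c_[2*P,np.ones(len(P))]; s=np.linalg.lstsq(A,(P**2).sum(1),rcond=None)[0]
ctr=s[:2]; print("ring ctr",ctr,"r",np.sqrt(s[2]+ctr@ctr))
d=P-ctr; rr=np.hypot(*d.T); print(np.percentile(rr,[1,5,50,95,99]))
a=np.sort(np.degrees(np.arctan2(d[:,1],d[:,0]))%360); a=a; g2=np.diff(a); k=np.argmax(g2); print("gap",a[k],a[k+1])
# tray
b=((hsv[...,1]<60)&(g>120)).astype(np.uint8); tt=np.zeros_like(b); tt[180:275,135:270]=b[180:275,135:270]
n,l,st,c=cv2.connectedComponentsWithStats(tt); i=1+np.argmax(st[1:,4]); print(st[i],c[i])
cs,_=cv2.findContours((l==i).astype(np.uint8),cv2.RETR_EXTERNAL,cv2.CHAIN_APPROX_NONE); bx=cv2.boxPoints(cv2.minAreaRect(cs[0]))
Q=np.array([onz("top",x,y,.018) for x,y in bx]); print("tray",Q,Q.mean(0),[np.linalg.norm(Q[i]-Q[i-1]) for i in range(4)])
E
```

```text
studL (array([ 0.4954, -0.0076,  0.0529]), np.float64(0.0020010067677495636)) studR (array([ 0.47  , -0.0922,  0.0544]), np.float64(0.002436930391268891))
0.05 [ 0.4966 -0.0077  0.05  ] [ 0.4714 -0.0926  0.05  ]
0.053 [ 0.4964 -0.0076  0.053 ] [ 0.4713 -0.0923  0.053 ]
0.056 [ 0.4962 -0.0075  0.056 ] [ 0.4712 -0.092   0.056 ]
[334 218  52  51 717] [358.7531 241.7378]
ring ctr [ 0.5047 -0.0561] r 0.04171566903071877
[0.0332 0.037  0.0417 0.0461 0.0468]
gap 158.3633755932894 175.5571969386137
[ 147  192  111   74 5979] [204.578  229.0564]
tray [[0.5845 0.3523 0.018 ]
 [0.6069 0.1482 0.018 ]
 [0.4839 0.1339 0.018 ]
 [0.4618 0.3364 0.018 ]] [0.5343 0.2427 0.018 ] [np.float64(0.12368707682338553), np.float64(0.2053581557396985), np.float64(0.123772703820432), np.float64(0.20368933327113567)]
```

```bash
python3 - <<'E'
from h import *
np.set_printoptions(precision=4,suppress=True)
# handle top: grey area; slot edges; shelf corners
for nm,U,V,z in [("slotend",293,209,.095),("slot near open L",265,362,.095),("slot open R",309,362,.095),("slot end L",270,209,.095),("slot end R",316,209,.095),
 ("shelf TL",203,122,.095),("shelf TR",395,133,.095),("shelf BR",385,383,.095),("shelf BL",183,372,.095),("foot TL",95,122,.008),("foot BL",78,436,.008),("foot BR",330,450,.008),
 ("handle top TL",328,238,.169),("TR",403,238,.169),("BR",399,316,.169),("BL",322,316,.169),("handlebot TL",262,238,.095),("BL",256,312,.095)]:
    print(nm,onz("top",*TR(U,V),z))
# shank bottom and toe in side, handle corners side
print("side handle base centre (345,187), shank bottom",)
for a,b in [((365,277),(352,37))]: print("handle top ctr",tri(TR(*a),SH(*b)))
E
```

```text
slotend [ 0.4647 -0.2584  0.095 ]
slot near open L [ 0.4203 -0.2494  0.095 ]
slot open R [ 0.4203 -0.2622  0.095 ]
slot end L [ 0.4647 -0.2517  0.095 ]
slot end R [ 0.4647 -0.2651  0.095 ]
shelf TL [ 0.49   -0.2326  0.095 ]
shelf TR [ 0.4869 -0.2885  0.095 ]
shelf BR [ 0.4143 -0.2841  0.095 ]
shelf BL [ 0.4173 -0.2256  0.095 ]
foot TL [ 0.4946 -0.2204  0.008 ]
foot BL [ 0.3955 -0.2136  0.008 ]
foot BR [ 0.3913 -0.2928  0.008 ]
handle top TL [ 0.4548 -0.2471  0.169 ]
TR [ 0.4549 -0.2673  0.169 ]
BR [ 0.4339 -0.2658  0.169 ]
BL [ 0.4338 -0.2451  0.169 ]
handlebot TL [ 0.4562 -0.2492  0.095 ]
BL [ 0.4347 -0.2471  0.095 ]
side handle base centre (345,187), shank bottom
handle top ctr (array([ 0.4431, -0.2564,  0.1707]), np.float64(0.0025075830501674))
```

{"method": "drive_tool", "body": {
  "moves": [
    [[0, 0, 8.7], [32, 27, 0], 1],
    [[0, 0, 8.7], [32, 27, 0], 1],
    [[0, 0, 8.7], [32, 27, 0], 1],
    [[0, 0, 8.7], [32, 27, 0], 1],
    [[0, 0, 8.7], [32, 28, 0], 1],
    [[0, 0, 8.6], [32, 28, 0], 1],
    [[0, 0, 8.6], [33, 28, 0], 1],
    [[0, 0, 0], [0, 0, 0], 1]
  ]
}}

```text
clock: 1.1
tool_pos: [0.4452, -0.2558, 0.2478]
ee_rot: [-3.141, 0.001, -0.053]
contact_force: [0.5, -0.8, -0.7]
gripper_width: 0.0852
```

```bash
python3 - <<'E'
from h import *
np.set_printoptions(precision=4,suppress=True)
for z in(.022,): 
  a=onz("top",*TH(25,215),z);b=onz("top",*TH(583,374),z);d=a-b;print(a,b,np.degrees(np.arctan2(d[1],d[0]))-90,(a+b)/2)
for U,V in((250,410),(297,428)):
  p=onz("top",*TH(U,V),.046);q=p[:2]-[.5047,-.0561];print(p,np.hypot(*q),np.degrees(np.arctan2(q[1],q[0])))
E
```

```text
[0.5301 0.0301 0.022 ] [ 0.4805 -0.1446  0.022 ] -15.855523909149781 [ 0.5053 -0.0572  0.022 ]
[ 0.4684 -0.039   0.046 ] 0.04017504368494447 154.75598626952325
[ 0.4629 -0.0533  0.046 ] 0.04190174584847294 176.18813465317132
```

{"method": "drive_tool", "body": {
  "moves": [
    [[0, 0, -0.5], [-1, -1, -30], 1],
    [[0, 0, 0], [0, 0, -45], 1],
    [[0, 0, 0], [0, 0, -33], 1],
    [[0, 0, 0], [0, 0, -10], 1],
    [[0, 0, 0], [0, 0, 0], 0.5],
    [[0, 0, 0], [0, 0, 0], 0.2],
    [[0, 0, 0], [0, 0, 0], 0.0],
    [[0, 0, 0], [0, 0, 0], 0.0],
    [[0, 0, 0], [0, 0, 0], 0.0]
  ]
}}

```text
clock: 2.22
tool_pos: [0.4431, -0.2589, 0.1311]
ee_rot: [3.141, -0.001, -0.067]
contact_force: [-1.0, -0.2, 6.9]
gripper_width: 0.0214
```

```bash
cat > snap.py <<'E'
import sys
from workcell import r
from h import *
def snap(n,tag,x0,y0,w,h,s):
    c=r.camera(n)["image"][:,:,::-1]; cv2.imwrite(f"pics/{tag}_{n}_full.png",c); crop(c,x0,y0,w,h,s,f"pics/{tag}_{n}.png")
E
python3 - <<'E'
from snap import *
snap("side","g1",300,130,120,130,5)
E
```

```text
(no output)
```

View pics/g1_side.png

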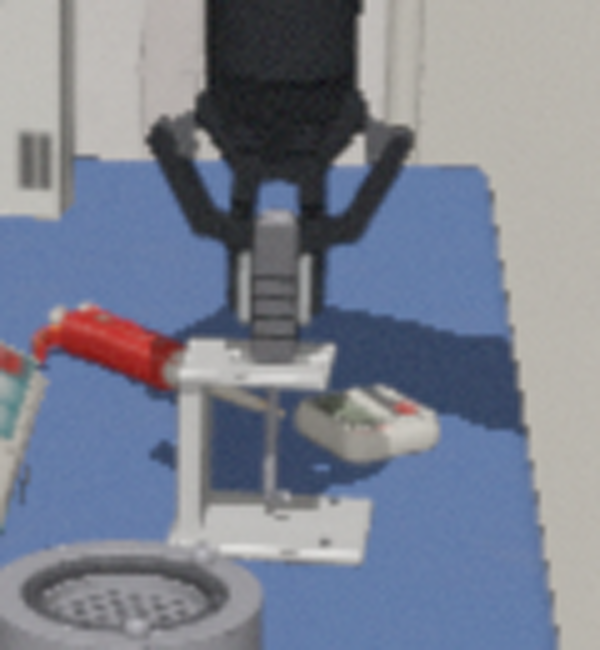

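{"method": "drive_tool", "body": {
  "moves": [
    [[0, 0, 0], [0, 0, 30], 0],
    [[0, 0, 0], [0, 0, 35], 0],
    [[0, 0, 0], [0, 0, 25], 0],
    [[0, 0, 3], [10, 50, 0], 0],
    [[0, 0, 3], [10, 50, 0], 0],
    [[0, 0, 3], [10, 50, 0], 0],
    [[0, 0, 0], [10, 49, 0], 0],
    [[0, 0, 0], [0, 0, 0], 0],
    [[0, 0, 0], [0, 0, 0], 0]
  ]
}}

```text
clock: 3.4
tool_pos: [0.4827, -0.0598, 0.2205]
ee_rot: [3.141, -0.0, 0.09]
contact_force: [-0.6, 0.6, -1.6]
gripper_width: 0.0213
```

```bash
python3 - <<'E'
from snap import *
snap("side","h1",270,130,120,150,4)
s=r.get_state();print(s["tool_pos"],s["ee_rot"],s["contact_force"])
E
```

```text
[ 0.48265646 -0.06023984  0.22040438] [ 3.14134097e+00 -3.06278782e-05  8.92569953e-02] [-0.87673284 -0.24258543 -0.43230155]
```

View pics/h1_side.png

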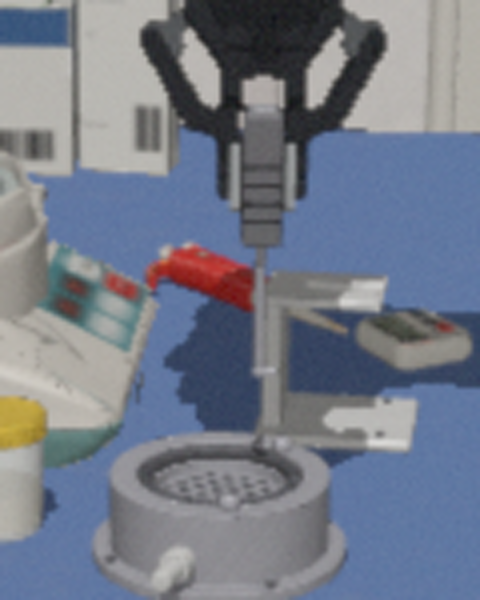

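{"method": "drive_tool", "body": {
  "moves": [
    [[0, 0, 0], [0, 0, -35], 0],
    [[0, 0, 0], [0, 0, -26], 0],
    [[0, 0, 0], [0, 0, -8], 0],
    [[0, 0, 0], [0, 0, 0], 0],
    [[0, 0, 0], [0, 0, 0], 0]
  ]
}}

```text
clock: 4.08
tool_pos: [0.4833, -0.06, 0.1524]
ee_rot: [3.141, -0.001, 0.089]
contact_force: [0.2, 0.2, -0.9]
gripper_width: 0.0213
```

```bash
python3 - <<'E'
from h import *
print(proj("side",(.4823,-.058,.1085)), un(262,372,270,130,4), un(262,378,270,130,4))
E
```

```text
[333.77831843 223.06667193] (335.125, 222.625) (335.125, 224.125)
```

{"method": "drive_tool", "body": {
  "moves": [
    [[0, 0, 0], [0, 0, -2], 0],
    [[0, 0, 0], [0, 0, -1], 0],
    [[0, 0, 0], [0, 0, -1], 0],
    [[0, 0, 0], [0, 0, 0], 0]
  ]
}}

```text
clock: 4.58
tool_pos: [0.4829, -0.0596, 0.1476]
ee_rot: [3.141, -0.001, 0.09]
contact_force: [-1.3, -0.7, 4.3]
gripper_width: 0.0211
```

{"method": "drive_tool", "body": {
  "moves": [
    [[0, 0, 0], [0, 0, 1.3], 0],
    [[0, 0, 0], [-3, -0.3, 0], 0],
    [[0, 0, 0], [-2, -0.2, 0], 0],
    [[0, 0, 0], [-1.5, -0.1, 0], 0],
    [[0, 0, 0], [-1.5, -0.1, 0], 0],
    [[0, 0, 0], [0, 0, 0], 0]
  ]
}}

```text
clock: 5.32
tool_pos: [0.4746, -0.0603, 0.1486]
ee_rot: [-3.142, 0.0, 0.09]
contact_force: [-0.1, 0.6, -0.9]
gripper_width: 0.0214
```

{"method": "drive_tool", "body": {
  "moves": [
    [[0, 0, 0], [-1.5, -0.1, 0], 0],
    [[0, 0, 0], [-1, -0.1, 0], 0],
    [[0, 0, 0], [0, 0, 0], 0]
  ]
}}

```text
clock: 5.7
tool_pos: [0.4722, -0.0605, 0.1486]
ee_rot: [-3.142, 0.0, 0.09]
contact_force: [-0.4, -0.6, -0.5]
gripper_width: 0.0212
```

{"method": "drive_tool", "body": {
  "moves": [
    [[0, 0, 0], [-1, -0.1, 0], 0],
    [[0, 0, 0], [-1, -0.1, 0], 0],
    [[0, 0, 0], [0, 0, 0], 0]
  ]
}}

```text
clock: 6.08
tool_pos: [0.4702, -0.0607, 0.1486]
ee_rot: [3.142, -0.0, 0.09]
contact_force: [-0.2, 0.4, -0.5]
gripper_width: 0.0211
```

{"method": "drive_tool", "body": {
  "moves": [
    [[0, 0, 0], [-1, -0.1, 0], 0],
    [[0, 0, 0], [-1, -0.1, 0], 0],
    [[0, 0, 0], [0, 0, 0], 0]
  ]
}}

```text
clock: 6.45
tool_pos: [0.4682, -0.0609, 0.1487]
ee_rot: [-3.142, -0.0, 0.09]
contact_force: [0.8, 0.3, -1.7]
gripper_width: 0.0212
```

```bash
python3 - <<'E'
from snap import *
snap("side","u1",270,130,120,150,4)
s=r.get_state();print(s["tool_pos"],s["contact_force"],s["moment"])
E
```

```text
[ 0.46824758 -0.06089604  0.1486433 ] [-0.42244181 -0.09944458 -1.76917267] [-0.00789353 -0.15655266  0.0370453 ]
```

View pics/u1_side.png

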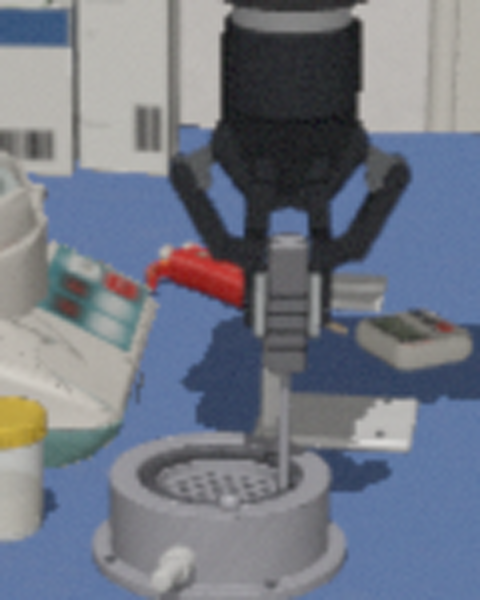

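{"method": "drive_tool", "body": {
  "moves": [
    [[0, 0, 0], [0, 0, 2], 0],
    [[0, 0, 0], [0, 0, 2], 0],
    [[0, 0, 0], [0, 0, 0], 0]
  ]
}}

```text
clock: 6.88
tool_pos: [0.4681, -0.0608, 0.1523]
ee_rot: [-3.141, 0.001, 0.09]
contact_force: [1.4, -0.4, -10.2]
gripper_width: 0.0212
```

{"method": "drive_tool", "body": {
  "moves": [
    [[0, 0, 0], [0, 0, 2.5], 0],
    [[0, 0, 0], [0, 0, 2.5], 0],
    [[0, 0, 0], [0, 0, 2.5], 0],
    [[0, 0, 0], [0, 0, 2.5], 0],
    [[0, 0, 0], [0, 0, 0], 0]
  ]
}}

```text
clock: 7.5
tool_pos: [0.4683, -0.0609, 0.1631]
ee_rot: [3.141, -0.001, 0.09]
contact_force: [-0.5, 1.0, -2.5]
gripper_width: 0.0211
```

{"method": "drive_tool", "body": {
  "moves": [
    [[0, 0, 0], [0, 0, 2], 0],
    [[0, 0, 0], [0, 0, 2], 0],
    [[0, 0, 0], [0, 0, 0], 0]
  ]
}}

```text
clock: 7.88
tool_pos: [0.4683, -0.0609, 0.1668]
ee_rot: [3.142, -0.0, 0.09]
contact_force: [-0.1, -0.2, -2.0]
gripper_width: 0.0212
```

```bash
python3 - <<'E'
from snap import *
snap("side","u2",290,190,90,90,6)
snap("top","u2",310,195,100,95,6)
s=r.get_state();print(s["tool_pos"],s["contact_force"],s["moment"])
E
```

```text
[ 0.46821612 -0.06090613  0.1665959 ] [-0.13013752 -0.36120272 -2.4630176 ] [-0.07364428 -0.00293782  0.04777721]
```

View pics/u2_side.png

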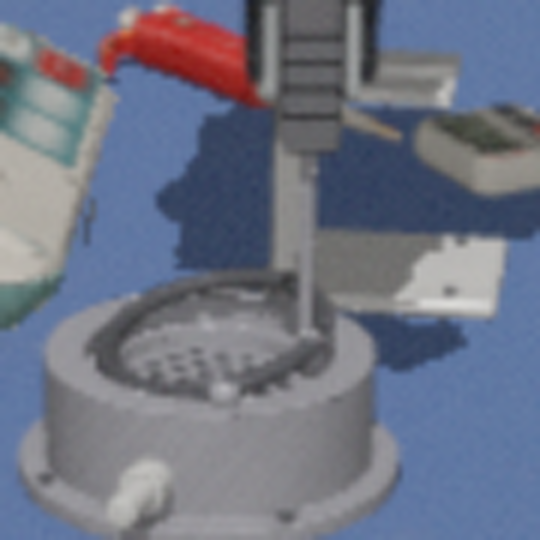

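View pics/u2_top.png

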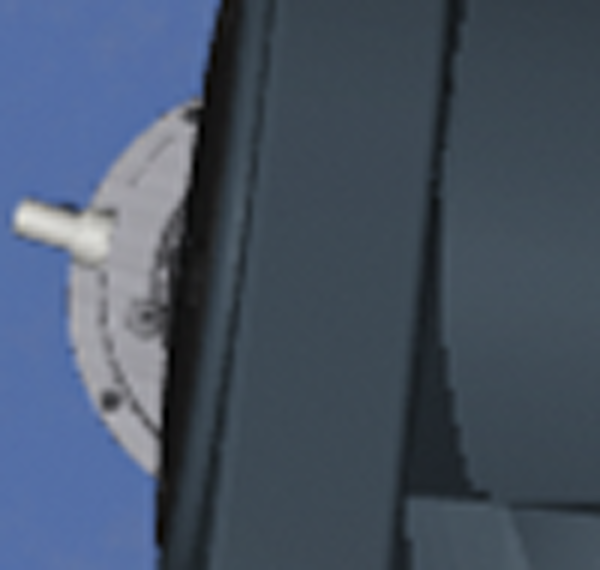

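{"method": "drive_tool", "body": {
  "moves": [
    [[0, 0, 0], [0, 0, -1.5], 0],
    [[0, 0, 0], [0, 0, -1.5], 0],
    [[0, 0, 0], [0, 0, 0], 0]
  ]
}}

```text
clock: 8.35
tool_pos: [0.4682, -0.0609, 0.1635]
ee_rot: [-3.142, 0.0, 0.09]
contact_force: [0.5, -0.2, -1.8]
gripper_width: 0.0211
```

{"method": "drive_tool", "body": {
  "moves": [
    [[0, 0, 0], [0, 0, -1.5], 0],
    [[0, 0, 0], [0, 0, -1], 0],
    [[0, 0, 0], [0, 0, 0], 0]
  ]
}}

```text
clock: 8.72
tool_pos: [0.4682, -0.0609, 0.161]
ee_rot: [-3.142, 0.0, 0.09]
contact_force: [-0.3, -0.3, -1.2]
gripper_width: 0.0213
```

```bash
python3 - <<'E'
from snap import *
snap("side","u3",290,190,90,90,6)
s=r.get_state();print(s["tool_pos"],s["contact_force"],s["moment"])
E
```

```text
[ 0.46820016 -0.06088016  0.16107329] [-0.04933867  0.17324256 -0.53480515] [ 0.05096354 -0.01127614 -0.02490222]
```

View pics/u3_side.png

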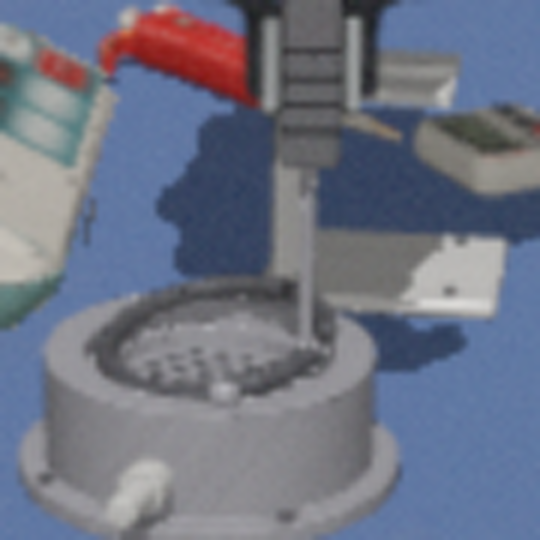

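{"method": "drive_tool", "body": {
  "moves": [
    [[0, 0, 0], [0, 0, -1.5], 0],
    [[0, 0, 0], [0, 0, 0], 0]
  ]
}}

```text
clock: 9.02
tool_pos: [0.4682, -0.0609, 0.1595]
ee_rot: [-3.142, 0.0, 0.09]
contact_force: [-0.0, 0.5, -1.4]
gripper_width: 0.0214
```

```bash
python3 - <<'E'
from snap import *
snap("side","u4",290,190,90,90,6)
F=[r.get_state()["contact_force"][2]]
print(F,r.get_state()["tool_pos"])
a=cv2.imread("pics/u3_side_full.png").astype(int);b=cv2.imread("pics/u4_side_full.png").astype(int)
d=np.abs(a-b).sum(2)[228:268,295:350]; ys,xs=np.nonzero(d>60); print(len(ys),xs.min()+295 if len(xs) else 0, xs.max()+295 if len(xs) else 0)
E
```

```text
[np.float64(-1.3151514416942731)] [ 0.4681833  -0.06089089  0.15955207]
3 340 342
```

View pics/u4_side.png

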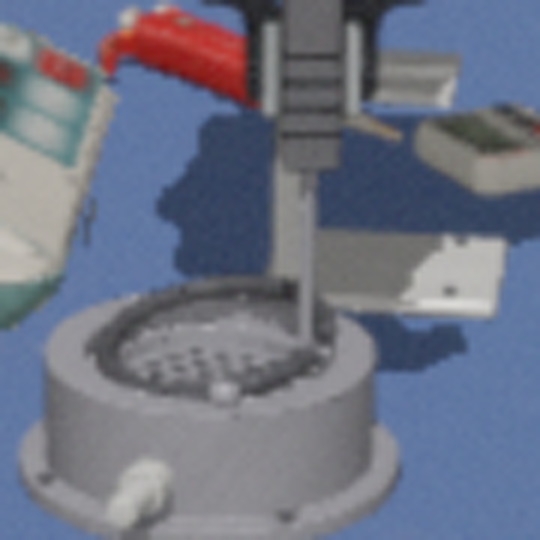

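{"method": "drive_tool", "body": {
  "moves": [
    [[0, 0, 0], [2, 0.2, 0], 0],
    [[0, 0, 0], [3, 0.3, 0], 0],
    [[0, 0, 0], [4, 0.3, 0], 0],
    [[0, 0, 0], [5, 0.4, 0], 0],
    [[0, 0, 0], [0, 0, 0], 0]
  ]
}}

```text
clock: 9.7
tool_pos: [0.4826, -0.0597, 0.1596]
ee_rot: [3.142, -0.0, 0.09]
contact_force: [-0.9, -1.0, -0.3]
gripper_width: 0.0216
```

{"method": "drive_tool", "body": {
  "moves": [
    [[0, 0, 0], [0, 0, 10], 0],
    [[0, 0, 0], [0, 0, 25], 0],
    [[0, 0, 0], [0, 0, 27], 0],
    [[0, 0, -3], [-10, -50, 0], 0],
    [[0, 0, -3], [-10, -50, 0], 0],
    [[0, 0, -3], [-10, -50, 0], 0],
    [[0, 0, 0], [-9.5, -49, 0], 0],
    [[0, 0, 0], [0, 0, 0], 0],
    [[0, 0, 0], [0, 0, 0], 0]
  ]
}}

```text
clock: 10.82
tool_pos: [0.4427, -0.2586, 0.222]
ee_rot: [-3.141, -0.0, -0.068]
contact_force: [0.1, 1.1, -0.7]
gripper_width: 0.0214
```

```bash
python3 - <<'E'
from snap import *
snap("side","v1",290,120,110,150,4)
s=r.get_state();print(s["tool_pos"],s["contact_force"],s["ee_rot"])
E
```

```text
[ 0.44283407 -0.25816707  0.22198638] [ 0.56830649  0.52591495 -0.76850665] [-3.14153665e+00 -2.59408183e-04 -6.69569682e-02]
```

View pics/v1_side.png

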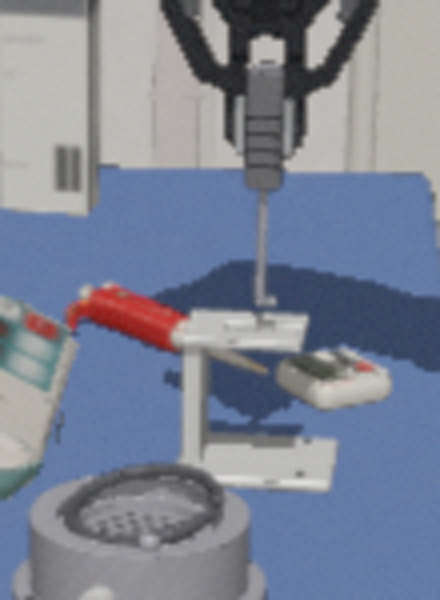

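{"method": "drive_tool", "body": {
  "moves": [
    [[0, 0, 0], [0.3, -0.4, -15], 0],
    [[0, 0, 0], [0, 0, -20], 0],
    [[0, 0, 0], [0, 0, -30], 0],
    [[0, 0, 0], [0, 0, -18], 0],
    [[0, 0, 0], [0, 0, -5], 0],
    [[0, 0, 0], [0, 0, 0], 0]
  ]
}}

```text
clock: 11.62
tool_pos: [0.4431, -0.2587, 0.1335]
ee_rot: [-3.141, 0.0, -0.067]
contact_force: [-1.4, -0.2, 0.1]
gripper_width: 0.0214
```

{"method": "drive_tool", "body": {
  "moves": [
    [[0, 0, 0], [0, 0, -1.2], 0],
    [[0, 0, 0], [0, 0, -1], 0],
    [[0, 0, 0], [0, 0, 0], 0]
  ]
}}

```text
clock: 12.0
tool_pos: [0.4431, -0.2592, 0.1316]
ee_rot: [3.141, -0.0, -0.067]
contact_force: [0.3, -0.3, -1.4]
gripper_width: 0.021
```

{"method": "drive_tool", "body": {
  "moves": [
    [[0, 0, 0], [0, 0, -0.8], 0],
    [[0, 0, 0], [0, 0, -0.5], 0],
    [[0, 0, 0], [0, 0, 0], 0]
  ]
}}

```text
clock: 12.38
tool_pos: [0.4432, -0.2592, 0.1311]
ee_rot: [3.141, -0.001, -0.067]
contact_force: [-4.8, 1.8, 16.1]
gripper_width: 0.0213
```

{"method": "drive_tool", "body": {
  "moves": [
    [[0, 0, 0], [0, 0, 0.5], 0],
    [[0, 0, 0], [0, 0, 0], 0.35],
    [[0, 0, 0], [0, 0, 0], 0.6],
    [[0, 0, 0], [0, 0, 0], 1],
    [[0, 0, 0], [0, 0, 0], 1],
    [[0, 0, 0], [0, 0, 30], 1],
    [[0, 0, 0], [0, 0, 40], 1],
    [[0, 0, 0], [0, 0, 30], 1],
    [[0, 0, 0], [0, 0, 20], 1]
  ]
}}

```text
clock: 13.5
tool_pos: [0.4433, -0.2592, 0.2521]
ee_rot: [3.141, -0.001, -0.067]
contact_force: [-0.1, 0.2, 0.5]
gripper_width: 0.0855
```

```bash
python3 - <<'E'
from snap import *
snap("side","w1",285,140,120,145,5)
s=r.get_state();print(s["tool_pos"],s["contact_force"],s["ee_rot"],s["gripper_width"])
E
```

```text
[ 0.44381783 -0.25956934  0.25408885] [-0.27483901  0.37126071  2.31229905] [ 3.13991877 -0.0033028  -0.06728763] 0.08534273950075318
```

View pics/w1_side.png

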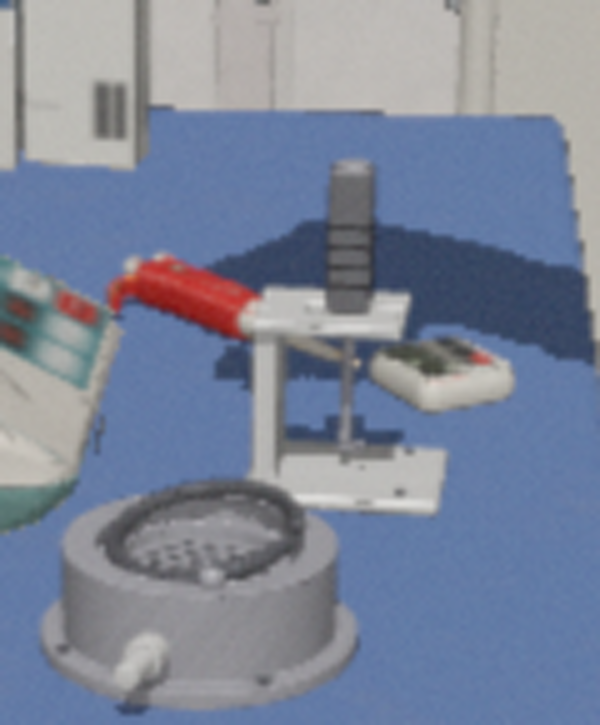

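The pick hangs upright again, with its handle base at the same pixel as before, and the right side of the ring stays up over its stud. Next I'll measure the ring.

```bash
python3 - <<'E'
from snap import *
snap("top","w2",310,195,100,95,6)
snap("side","w2",285,210,90,70,8)
E
```

```text
(no output)
```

View pics/w2_top.png

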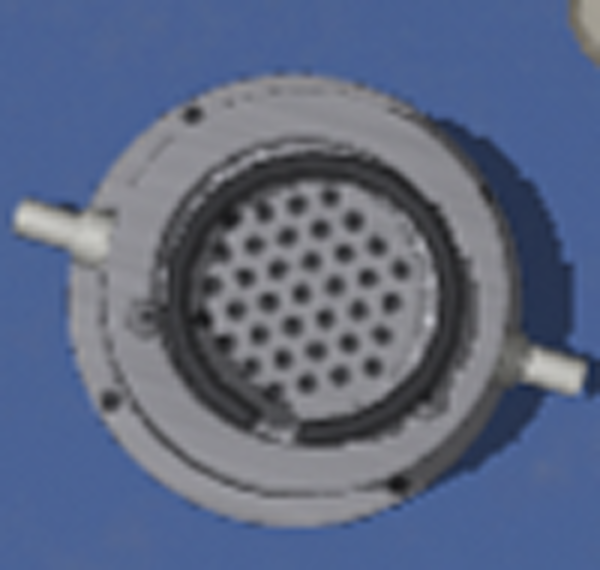

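View pics/w2_side.png

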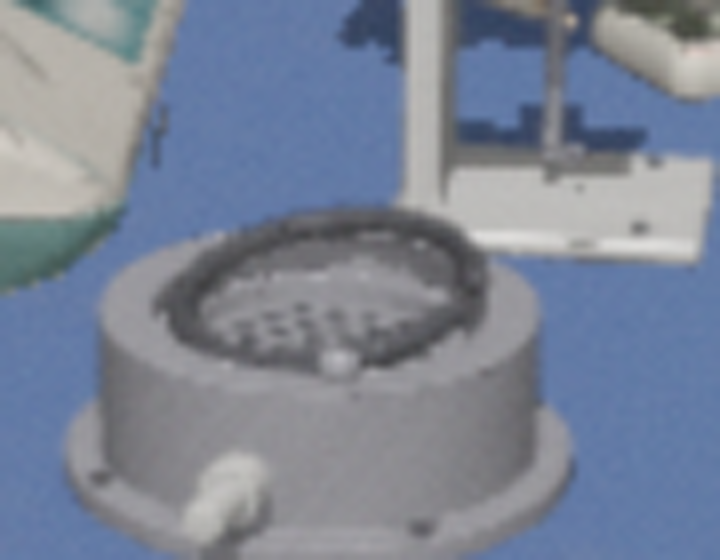

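```bash
python3 - <<'E'
from h import *
np.set_printoptions(precision=4,suppress=True)
SW=lambda P:(np.array(P)-[285,210]+.5)*8-.5
for nm,uv in {"E":(452,290),"NE":(415,205),"N":(318,163),"SE":(430,370),"S":(370,428),"endR":(303,433),"W":(181,300),"endL":(250,415),"NW":(220,210)}.items():
    print(nm,[ (z,onz("top",*TH(*uv),z)[:2].round(4).tolist(),SW(proj("side",onz("top",*TH(*uv),z))).round(0).tolist()) for z in (.045,.055,.065,.075)])
t=cv2.imread("pics/w2_top_full.png")
g=cv2.cvtColor(t,cv2.COLOR_BGR2GRAY); hsv=cv2.cvtColor(t,cv2.COLOR_BGR2HSV)
m=((g<75)&(hsv[...,1]<80)).astype(np.uint8); sub=np.zeros_like(m); sub[212:275,330:392]=m[212:275,330:392]
n,l,st,c=cv2.connectedComponentsWithStats(sub); i=1+np.argmax(st[1:,4]); ys,xs=np.nonzero(l==i)
print(cv2.fitEllipse(np.c_[xs,ys].astype(np.float32)), st[i])
E
```

```text
E [(0.045, [0.5053, -0.1011], [320.0, 260.0]), (0.055, [0.5047, -0.0999], [322.0, 229.0]), (0.065, [0.504, -0.0987], [324.0, 199.0]), (0.075, [0.5034, -0.0975], [327.0, 168.0])]
NE [(0.045, [0.5315, -0.0899], [227.0, 271.0]), (0.055, [0.5306, -0.0888], [230.0, 241.0]), (0.065, [0.5297, -0.0877], [232.0, 210.0]), (0.075, [0.5288, -0.0867], [235.0, 179.0])]
N [(0.045, [0.5444, -0.0601], [172.0, 310.0]), (0.055, [0.5434, -0.0593], [175.0, 278.0]), (0.065, [0.5423, -0.0585], [178.0, 246.0]), (0.075, [0.5413, -0.0578], [181.0, 214.0])]
SE [(0.045, [0.4807, -0.0942], [403.0, 272.0]), (0.055, [0.4803, -0.0931], [405.0, 241.0]), (0.065, [0.4799, -0.092], [407.0, 210.0]), (0.075, [0.4795, -0.0908], [409.0, 179.0])]
S [(0.045, [0.463, -0.0757], [462.0, 298.0]), (0.055, [0.4627, -0.0748], [464.0, 267.0]), (0.065, [0.4625, -0.0738], [465.0, 235.0]), (0.075, [0.4622, -0.0729], [467.0, 204.0])]
endR [(0.045, [0.4614, -0.0552], [465.0, 326.0]), (0.055, [0.4612, -0.0545], [466.0, 294.0]), (0.065, [0.4609, -0.0537], [468.0, 262.0]), (0.075, [0.4607, -0.053], [469.0, 230.0])]
W [(0.045, [0.5021, -0.0179], [311.0, 374.0]), (0.055, [0.5015, -0.0176], [313.0, 341.0]), (0.065, [0.5008, -0.0172], [315.0, 308.0]), (0.075, [0.5002, -0.0168], [318.0, 275.0])]
endL [(0.045, [0.4669, -0.039], [443.0, 348.0]), (0.055, [0.4666, -0.0384], [444.0, 316.0]), (0.065, [0.4663, -0.0378], [446.0, 283.0]), (0.075, [0.466, -0.0372], [447.0, 250.0])]
NW [(0.045, [0.5298, -0.03], [214.0, 353.0]), (0.055, [0.5289, -0.0295], [217.0, 321.0]), (0.065, [0.5281, -0.0289], [220.0, 288.0]), (0.075, [0.5272, -0.0284], [223.0, 255.0])]
((362.4191589355469, 244.32601928710938), (44.52748489379883, 46.728816986083984), 84.42301940917969) [334 220  55  49 740]
```

```bash
python3 - <<'E'
from workcell import r
s=r.get_state();print(s["joints"],s["ee_rot"],s["tool_pos"],s["clock"])
E
```

```text
[-5.29203811e-01  2.39640793e-01  6.51219870e-03  1.33622136e+00
  8.04381489e-06  1.10891603e+00] [ 3.14095531e+00 -1.29839723e-03 -6.73230960e-02] [ 0.44342889 -0.25933572  0.25102407] 13.65
```

{"method": "drive_tool", "body": {
  "moves": [
    [[0, 0, 10.4], [0, 5, 0], 1],
    [[0, 0, 10.4], [7, 15, 0], 0.8],
    [[0, 0, 10.4], [8, 22, 0], 0.6],
    [[0, 0, 10.4], [8, 22, 0], 0.4],
    [[0, 0, 10.4], [8, 22, 0], 0.35],
    [[0, 0, 10.4], [8, 22, 0], 0.35],
    [[0, 0, 10.4], [8, 22, -10], 0.35],
    [[0, 0, 10.4], [8, 18, -20], 0.35],
    [[0, 0, 10.4], [6, 11, -30], 0.35],
    [[0, 0, 0], [0, 0, -30], 0.35]
  ]
}}

```text
clock: 14.9
tool_pos: [0.5037, -0.0992, 0.1585]
ee_rot: [-3.14, -0.0, 1.57]
contact_force: [1.0, 0.1, -0.0]
gripper_width: 0.03
```

{"method": "drive_tool", "body": {
  "moves": [
    [[0, 0, 0], [0, 0, -40], 0.35],
    [[0, 0, 0], [0, 0, -25], 0.35],
    [[0, 0, 0], [0, 0, 0], 0.35],
    [[0, 0, 0], [0, 0, 0], 0.35]
  ]
}}

```text
clock: 15.4
tool_pos: [0.5042, -0.1001, 0.0962]
ee_rot: [3.141, 0.0, 1.566]
contact_force: [0.9, 0.2, -0.0]
gripper_width: 0.0299
```

```bash
python3 - <<'E'
from snap import *
snap("side","x1",280,170,110,110,6)
s=r.get_state();print(s["tool_pos"],s["contact_force"],s["ee_rot"],s["gripper_width"])
E
```

```text
[ 0.50454305 -0.10022464  0.09651605] [-0.10061724  0.28973381  0.80791551] [3.14037091e+00 2.65527129e-04 1.56629946e+00] 0.030053502811597962
```

View pics/x1_side.png

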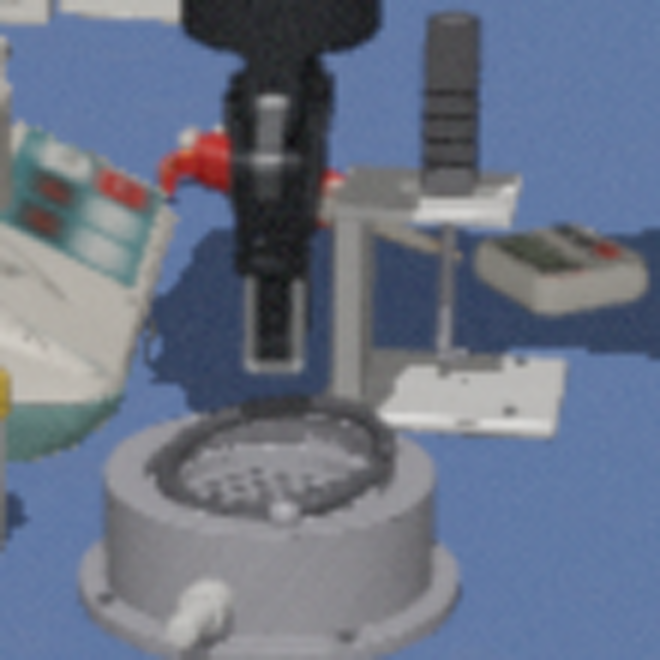

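{"method": "drive_tool", "body": {
  "moves": [
    [[0, 0, 0], [0, 0, -14], 0.35],
    [[0, 0, 0], [0, 0, -8], 0.35],
    [[0, 0, 0], [0, 0, -3], 0.35],
    [[0, 0, 0], [0, 0, 0], 0.35]
  ]
}}

```text
clock: 15.95
tool_pos: [0.5039, -0.1001, 0.0704]
ee_rot: [-3.141, -0.0, 1.566]
contact_force: [0.3, 0.3, 1.0]
gripper_width: 0.0298
```

```bash
python3 - <<'E'
from snap import *
snap("side","x2",280,190,100,90,6)
s=r.get_state();print(s["tool_pos"],s["contact_force"],s["ee_rot"],s["gripper_width"])
E
```

```text
[ 0.50408401 -0.1001361   0.07065185] [ 0.66474689  0.47808393 -1.15366703] [3.14158953e+00 3.59722881e-05 1.56628299e+00] 0.029802139806069116
```

View pics/x2_side.png

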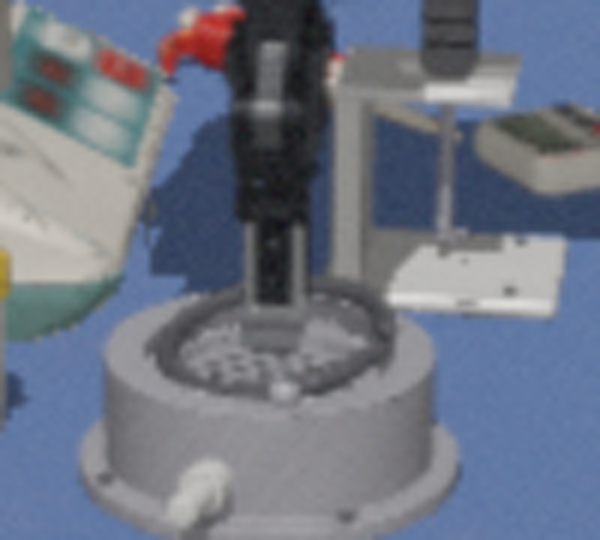

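{"method": "drive_tool", "body": {
  "moves": [
    [[0, 0, 0], [0, 0, -1], 0.35],
    [[0, 0, 0], [0, 0, 0], 0.25],
    [[0, 0, 0], [0, 0, 0], 0.15],
    [[0, 0, 0], [0, 0, 0], 0.05],
    [[0, 0, 0], [0, 0, 0], 0.0],
    [[0, 0, 0], [0, 0, 0], 0.0]
  ]
}}

```text
clock: 16.75
tool_pos: [0.504, -0.1, 0.0696]
ee_rot: [-3.142, -0.0, 1.566]
contact_force: [-1.1, 0.8, 1.6]
gripper_width: 0.0059
```

```bash
python3 - <<'E'
from snap import *
snap("side","x3",280,190,100,90,6)
s=r.get_state();print(s["tool_pos"],s["contact_force"],s["ee_rot"],s["gripper_width"])
E
```

```text
[ 0.50395532 -0.10001672  0.06960831] [-1.89211935  1.64748702  1.61245368] [-3.14147644e+00 -1.62472688e-04  1.56637162e+00] 0.005995135937527612
```

View pics/x3_side.png

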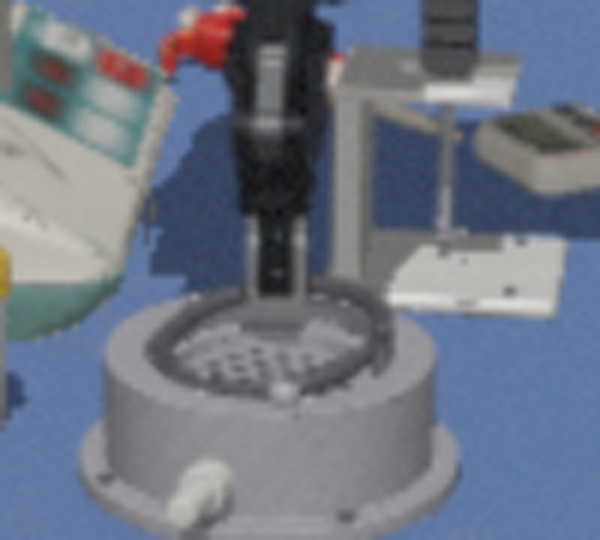

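{"method": "drive_tool", "body": {
  "moves": [
    [[0, 0, 0], [0, 0, 0], 0.2],
    [[0, 0, 0], [0, 0, 0], 0.25],
    [[0, 0, 0], [0, 0, -1], 0.25],
    [[0, 0, 0], [0, 0, -1], 0.25],
    [[0, 0, 0], [0, 0, -1], 0.25],
    [[0, 0, 0], [0, 0, 0], 0.25]
  ]
}}

```text
clock: 17.55
tool_pos: [0.5041, -0.1001, 0.067]
ee_rot: [3.141, 0.0, 1.566]
contact_force: [-3.9, -0.1, 10.3]
gripper_width: 0.0216
```

```bash
python3 - <<'E'
from snap import *
snap("side","x4",280,190,100,90,6)
E
```

```text
(no output)
```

View pics/x4_side.png

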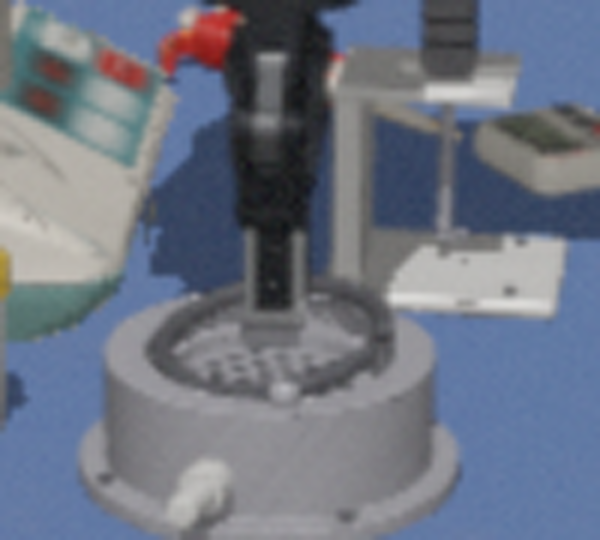

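{"method": "drive_tool", "body": {
  "moves": [
    [[0, 0, 0], [0, 0, 0.5], 0.2],
    [[0, 0, 0], [0, 0, 0], 0.1],
    [[0, 0, 0], [0, 0, 0], 0.05],
    [[0, 0, 0], [0, 0, 0], 0.0],
    [[0, 0, 0], [0, 0, 0], 0.0]
  ]
}}

```text
clock: 18.23
tool_pos: [0.5042, -0.1003, 0.0674]
ee_rot: [3.141, 0.001, 1.566]
contact_force: [-0.9, -3.2, 7.6]
gripper_width: 0.0061
```

{"method": "drive_tool", "body": {
  "moves": [
    [[0, 0, 0], [0, 0, 2], 0.0],
    [[0, 0, 0], [0, 0, 2], 0.0],
    [[0, 0, 0], [0, -0.5, 2], 0.0],
    [[0, 0, 0], [0, 0, 0], 0.0]
  ]
}}

```text
clock: 18.73
tool_pos: [0.5041, -0.1006, 0.0732]
ee_rot: [3.141, -0.0, 1.566]
contact_force: [0.3, -0.2, -0.3]
gripper_width: 0.0056
```

```bash
python3 - <<'E'
from snap import *
snap("side","x5",280,190,100,90,6)
s=r.get_state();print(s["tool_pos"],s["contact_force"],s["moment"],s["gripper_width"])
E
```

```text
[ 0.50406525 -0.10061618  0.07313098] [-0.62291987  0.70607128 -1.65506555] [-0.03397581  0.00942817  0.01636706] 0.00574751047883268
```

View pics/x5_side.png

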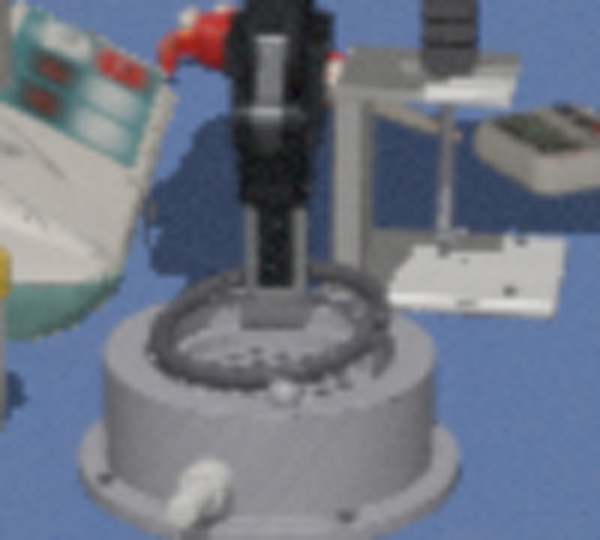

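{"method": "drive_tool", "body": {
  "moves": [
    [[0, 0, 0], [0, 0, 3], 0.0],
    [[0, 0, 0], [0, -0.5, 3], 0.0],
    [[0, 0, 0], [0, 0, 4], 0.0],
    [[0, 0, 0], [0, 0, 5], 0.0],
    [[0, 0, 0], [0, 0, 0], 0.0]
  ]
}}

```text
clock: 19.4
tool_pos: [0.5043, -0.1012, 0.0886]
ee_rot: [3.141, 0.0, 1.566]
contact_force: [-0.2, 0.6, -0.6]
gripper_width: 0.0059
```

```bash
python3 - <<'E'
from snap import *
snap("side","x6",280,180,100,90,6)
s=r.get_state();print(s["tool_pos"],s["contact_force"],s["moment"],s["gripper_width"])
E
```

```text
[ 0.50417807 -0.10113374  0.08830746] [-0.55211479  0.1145436  -0.85833705] [-0.00083065 -0.04603746 -0.00056064] 0.005662387260643699
```

View pics/x6_side.png

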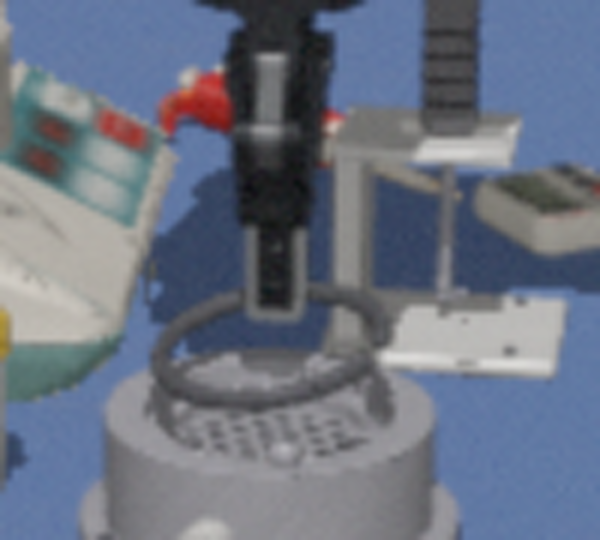

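{"method": "drive_tool", "body": {
  "moves": [
    [[0, 0, 0], [0, 0, 10], 0.0],
    [[0, 0, 0], [0, 0, 16], 0.0],
    [[0, 0, 0], [0, 0, 14], 0.0],
    [[0, 0, 1], [2, 15, 0], 0.0],
    [[0, 0, 1], [4, 32, 0], 0.0],
    [[0, 0, 1], [6, 42, 0], 0.0],
    [[0, 0, 1], [6, 48, 0], 0.0],
    [[0, 0, 1], [6, 48, 0], 0.0],
    [[0, 0, 1], [5, 48, 0], 0.0],
    [[0, 0, 0.5], [4, 40, 0], 0.0]
  ]
}}

```text
clock: 20.7
tool_pos: [0.5364, 0.1746, 0.1276]
ee_rot: [-3.141, -0.0, 1.682]
contact_force: [1.4, -0.5, -0.3]
gripper_width: 0.0058
```

{"method": "drive_tool", "body": {
  "moves": [
    [[0, 0, 0], [2, 20, 0], 0.0],
    [[0, 0, 0], [0, 9, 0], 0.0],
    [[0, 0, 0], [0, 0, -20], 0.0],
    [[0, 0, 0], [0, 0, -25], 0.0],
    [[0, 0, 0], [0, 0, -15], 0.0],
    [[0, 0, 0], [0, 0, 0], 0.0]
  ]
}}

```text
clock: 21.45
tool_pos: [0.5384, 0.2001, 0.0674]
ee_rot: [-3.14, 0.001, 1.679]
contact_force: [0.1, 1.1, -0.6]
gripper_width: 0.0056
```

```bash
python3 - <<'E'
from snap import *
snap("side","y1",230,210,130,160,4)
snap("top","y1",130,180,150,110,5)
s=r.get_state();print(s["tool_pos"],s["contact_force"],s["ee_rot"],s["gripper_width"])
E
```

```text
[0.5393768  0.20068387 0.06881055] [ 1.17835947  0.36848596 -0.95888479] [ 3.14099397e+00 -6.61865668e-05  1.67929137e+00] 0.005733520755202075
```

View pics/y1_side.png

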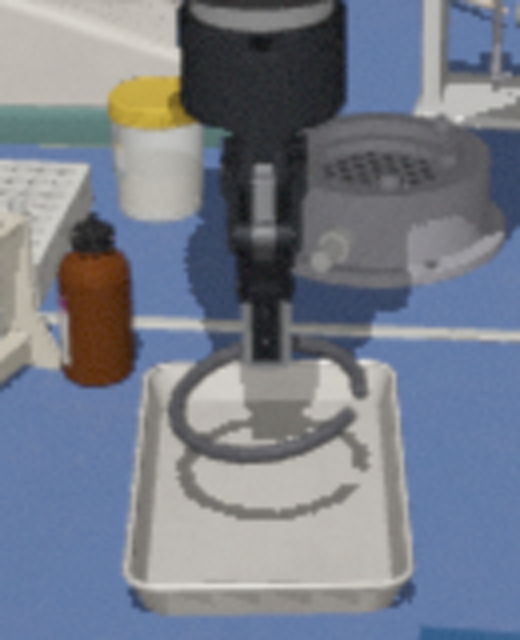

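View pics/y1_top.png

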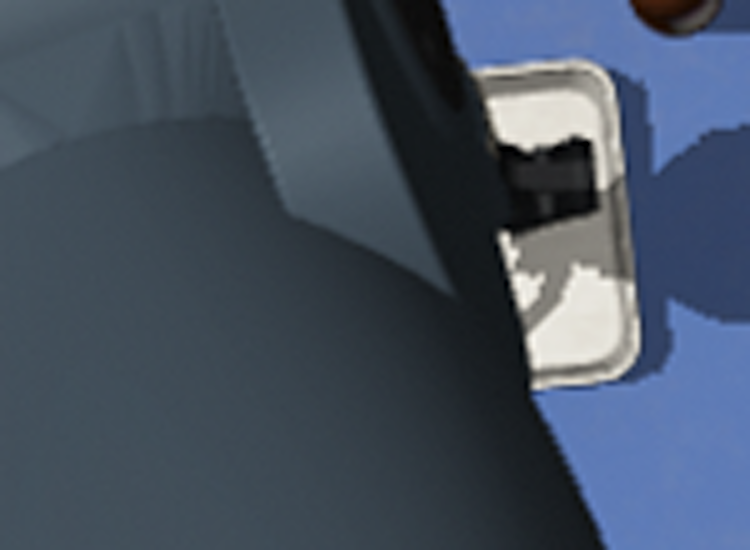

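```bash
python3 - <<'E'
from h import *
np.set_printoptions(precision=4,suppress=True)
Y=lambda U,V:un(U,V,230,210,4)
for z in(.05,.055,.06):
  print(z,onz("side",*Y(168,410),z),onz("side",*Y(368,392),z), "near",onz("side",*Y(255,452),z),"far",onz("side",*Y(300,345),z))
E
```

```text
0.05 [0.5756 0.2518 0.05  ] [0.4876 0.2275 0.05  ] near [0.5324 0.2861 0.05  ] far [0.5231 0.1837 0.05  ]
0.055 [0.5741 0.2609 0.055 ] [0.487  0.2368 0.055 ] near [0.5313 0.2949 0.055 ] far [0.5221 0.1934 0.055 ]
0.06 [0.5726 0.27   0.06  ] [0.4863 0.2461 0.06  ] near [0.5302 0.3036 0.06  ] far [0.5211 0.2031 0.06  ]
```

```bash
python3 - <<'E'
from h import *
np.set_printoptions(precision=4,suppress=True)
Y=lambda U,V:un(U,V,230,210,4)
P=[onz("side",*Y(*p),.018) for p in((146,367),(399,363),(412,582),(126,582))]
print(np.array(P),np.mean(P,0))
E
```

```text
[[0.6025 0.1514 0.018 ]
 [0.4789 0.1368 0.018 ]
 [0.4611 0.3334 0.018 ]
 [0.5804 0.3432 0.018 ]] [0.5307 0.2412 0.018 ]
```

{"method": "drive_tool", "body": {
  "moves": [
    [[0, 0, 0], [0, 0, -15], 0.0],
    [[0, 0, 0], [0, 0, -15], 0.0],
    [[0, 0, 0], [0, 0, -9], 0.0],
    [[0, 0, 0], [0, 0, -4], 0.0],
    [[0, 0, 0], [0, 0, 0], 0.0]
  ]
}}

```text
clock: 22.18
tool_pos: [0.5389, 0.2009, 0.025]
ee_rot: [-3.141, 0.0, 1.68]
contact_force: [-0.3, -0.1, 1.3]
gripper_width: 0.0061
```

```bash
python3 - <<'E'
from snap import *
snap("side","y2",240,280,110,100,6)
s=r.get_state();print(s["tool_pos"],s["contact_force"],s["gripper_width"])
E
```

```text
[0.53912728 0.20097065 0.02528313] [-0.31961703  0.08106771  0.73001089] 0.005536647708642448
```

View pics/y2_side.png

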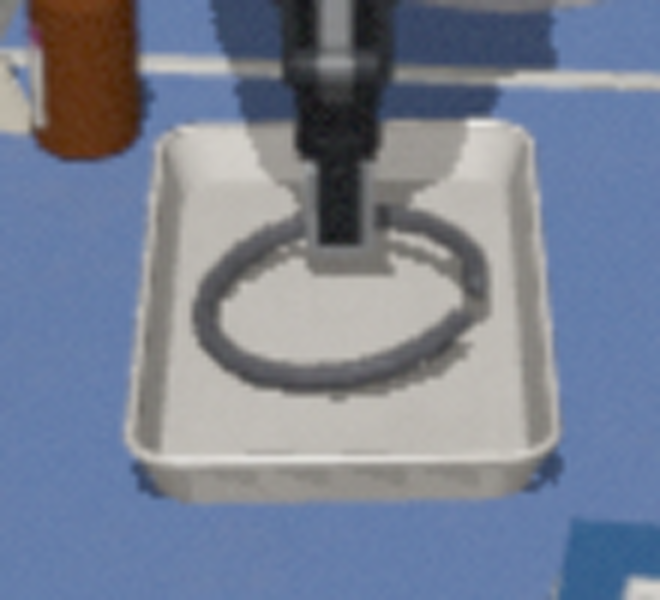

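{"method": "drive_tool", "body": {
  "moves": [
    [[0, 0, 0], [0, 0, -2], 0.0],
    [[0, 0, 0], [0, 0, -1.5], 0.0],
    [[0, 0, 0], [0, 0, -1], 0.0],
    [[0, 0, 0], [0, 0, 0], 0.0]
  ]
}}

```text
clock: 22.72
tool_pos: [0.539, 0.2009, 0.0206]
ee_rot: [-3.142, 0.0, 1.68]
contact_force: [-1.7, -1.1, 2.3]
gripper_width: 0.0059
```

{"method": "drive_tool", "body": {
  "moves": [
    [[0, 0, 0], [0, 0, -0.7], 0.0],
    [[0, 0, 0], [0, 0, 0], 0.0]
  ]
}}

```text
clock: 22.98
tool_pos: [0.539, 0.2009, 0.0199]
ee_rot: [-3.142, 0.0, 1.68]
contact_force: [-2.2, -1.6, 3.5]
gripper_width: 0.0052
```

```bash
python3 - <<'E'
from snap import *
snap("side","y3",240,280,110,100,6)
s=r.get_state();print(s["tool_pos"],s["contact_force"],s["gripper_width"])
E
```

```text
[0.53902649 0.20089565 0.01992876] [-2.09700085 -1.29266203  3.93567352] 0.0061030988298775655
```

View pics/y3_side.png

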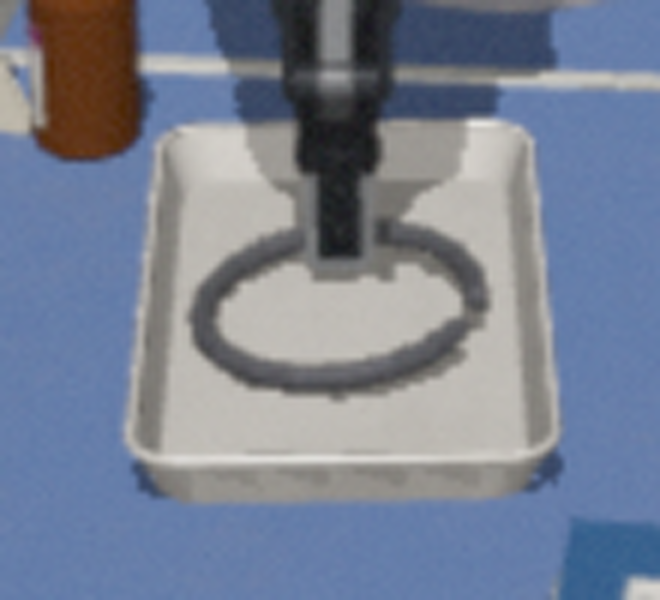

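Nearly flat. Release slowly and withdraw.

{"method": "drive_tool", "body": {
  "moves": [
    [[0, 0, 0], [0, 0, 0], 0.1],
    [[0, 0, 0], [0, 0, 0], 0.2],
    [[0, 0, 0], [0, 0, 0.5], 0.3],
    [[0, 0, 0], [0, 0, 0], 0.3],
    [[0, 0, 0], [0, 0, 10], 0.3],
    [[0, 0, 0], [0, 0, 25], 0.3],
    [[0, 0, 0], [0, 0, 40], 0.3],
    [[0, 0, 0], [0, -30, 45], 0.3],
    [[0, 0, 0], [-20, -50, 30], 0.3],
    [[0, 0, 0], [-20, -50, 0], 0.3]
  ]
}}

```text
clock: 24.28
tool_pos: [0.4998, 0.0699, 0.1734]
ee_rot: [3.137, -0.0, 1.68]
contact_force: [1.0, -0.2, -0.7]
gripper_width: 0.0259
```

{"method": "drive_tool", "body": {
  "moves": [
    [[0, 0, 0], [-20, -50, 0], 0.3],
    [[0, 0, 0], [-20, -55, 0], 0.3],
    [[0, 0, 0], [-20, -55, 0], 0.3],
    [[0, 0, 0], [0, 0, 0], 0.3],
    [[0, 0, 0], [0, 0, 0], 0.3]
  ]
}}

```text
clock: 24.9
tool_pos: [0.4393, -0.0891, 0.171]
ee_rot: [3.141, 0.0, 1.679]
contact_force: [1.1, 0.2, -0.9]
gripper_width: 0.0255
```

```bash
python3 - <<'E'
from snap import *
snap("side","z1",230,130,180,240,3)
snap("top","z1",130,140,270,150,3)
s=r.get_state();print(s["tool_pos"],s["contact_force"],s["clock"])
E
```

```text
[ 0.4394422  -0.08826368  0.17065163] [-0.55998831  0.26741309 -0.65087857] 25.0
```

View pics/z1_side.png

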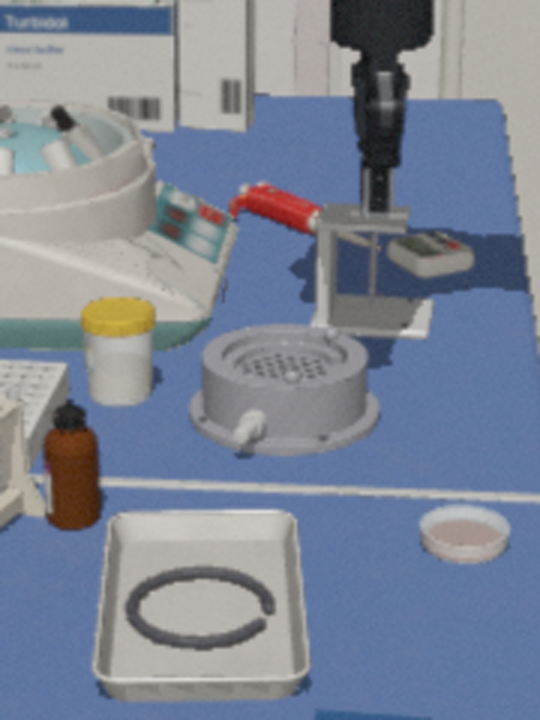

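View pics/z1_top.png

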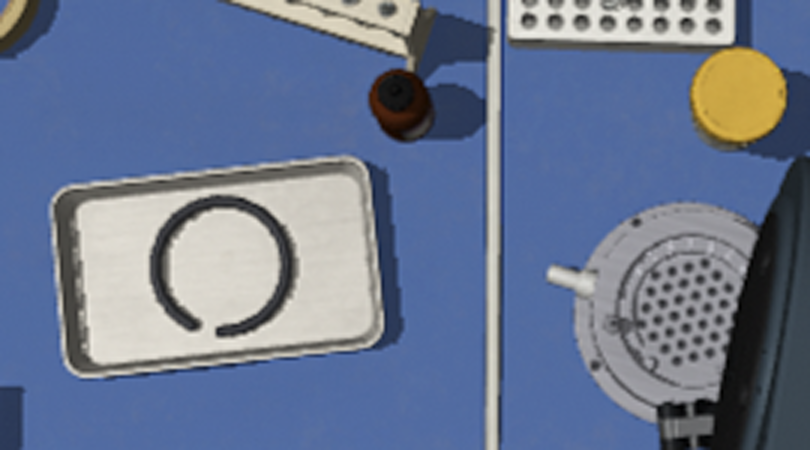

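```bash
python3 - <<'E'
from h import *
from workcell import r
t=cv2.imread("pics/z1_top_full.png"); hsv=cv2.cvtColor(t,cv2.COLOR_BGR2HSV); g=t.max(2)
m=np.zeros(g.shape,np.uint8); m[200:258,172:235]=(g[200:258,172:235]<90)
n,l,st,c=cv2.connectedComponentsWithStats(m); i=1+np.argmax(st[1:,4]); ys,xs=np.nonzero(l==i)
P=np.array([onz("top",x,y,.007) for x,y in zip(xs,ys)])[:,:2]
s=np.linalg.lstsq(np.c_[2*P,np.ones(len(P))],(P**2).sum(1),rcond=None)[0]; ctr=s[:2]
d=P-ctr; rr=np.hypot(*d.T)
a=np.radians(6.3); e=ctr-[.5343,.2427]
print(ctr,np.sqrt(s[2]+ctr@ctr),np.percentile(rr,[2,98]),"tray frame",e@[np.cos(a),np.sin(a)],e@[-np.sin(a),np.cos(a)])
b=cv2.imread("pics/side0.png").astype(int); f=cv2.imread("pics/z1_side_full.png").astype(int)
D=np.abs(b-f).sum(2)>90
for nm,(x0,y0,x1,y1) in {"bottle":(243,262,266,308),"cup":(255,227,284,266),"dish":(368,297,402,320)}.items(): print(nm,D[y0:y1,x0:x1].mean())
E
```

```text
[0.53524421 0.24058499] 0.041735632917904567 [0.03774091 0.04536974] tray frame 0.0007064163959461559 -0.0022058494897110306
bottle 0.001890359168241966
cup 0.0
dish 0.0
```

```bash
python3 - <<'E'
from workcell import r
print(r.job_done())
E
```

```text
the job is handed in; nothing more can be done
None
```

I finished the job and handed it in at about 25 s of the 70 s allowed. No verdict was reported.

**What I did**
- **Finding the free end:** I slid the pick's toe outward under the right (-y) ring end. Nothing stopped it before the shank reached the wire, so I took that end as free and did not test the left one.
- **Lifting:** I raised that end about 18 mm. The force peaked near 10 N, then dropped as the end passed its stud. When I lowered the pick the ring stayed up.
- **Pick:** I hung it back in the rack at the pose it came from.
- **Ring:** I gripped it by the wire on its -y side, lifted it clear of the holder, lowered it into the tray and let go.

**Last checks**
- **Ring:** it looks flat in both views. Its centre is +0.7 mm in x and -2.2 mm in y from the tray centre, in the tray's own axes.
- **Bystanders:** the bottle, cup and dish look the same in the side picture as at the start.
- **Pick:** right after letting go it stood upright, with its handle base at the same pixel as before. In the last side picture the gripper hid the handle; only the lower shank was visible, in its place.
- **Robot:** it was clear of everything when I handed in.

**Disagreements**
- **Camera agreement:** the two cameras differed by about 2 to 3 mm in x, so for the placing I compared ring and tray within the same side view.
- **Grip width:** the gripper read about 6 mm on the 8 mm wire, both at my first close and after I opened and regripped about 2 mm lower. I took it for a sensor offset. The grip held.

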